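Strip the draw-die set and put its parts away

ROBOT

A 6-joint arm with a two-finger parallel gripper is mounted at the origin on a cart in front of the work surface, level with it; the furniture and walls round the work are solid. World frame = base frame: x ahead of the robot, y to its left, z up, the work surface at z = 0. Lengths are in m, angles in rad, forces in N, time in s.
With the tool pointing down it reaches from about 0.35 to 0.775 m from the base axis. Payload 7.3 kg.
Tool frame: the origin (TCP) lies between the finger pads; the fingertips stand 17 mm ahead of it and the grasp point (between the pads) lies 2 mm behind it; z points along the fingers, y is the direction in which the jaws open and shut (so a half turn about z gives the same grasp; the last joint's range is limited). The gripper opens to 92 mm and grips with 3 to 60 N. Pads are 19 mm wide; open, the fingers measure 130 mm over their backs; the gripper's body (75 mm by 190 mm) begins 47 mm behind the grasp point.
Start: joints at [1.143, 0.342, 1.524, -0, 1.275, -0.146], TCP at [0.146, 0.504, 0.244] pointing down, gripper open.
Joint ranges: [-2.53, 2.53], [-0.77, 2.02], [0.04, 2.7], [-1, 4.14], [0.28, 2.66], [-3.11, 3.11]. Speed limits (rad/s): [2.57, 2.57, 3.14, 3.14, 3.14, 3.14].

INTERFACE

Orientations are given as [roll, pitch, yaw] about the fixed x, y, z axes, in that order (R = Rz(yaw) Ry(pitch) Rx(roll)).
In Python, from cell import sensors, vision, hand_in gives the robot as it stands.
- The arm moves only by the tool step_arm, never from a script. Its argument "series" is a list of rows, each a list of 5 numbers: the opening, from 0 (shut) to 1 (fully open), then the shift along the world's x, y, z each as a share of 25 mm, from -1 to 1, then the turn about the world's z as a share of 0.08 rad, from -1 to 1. A call has 1 to 12 rows; each row shifts and turns the commanded pose from where the row before left it; what a row does not reach is not made up. A row lasts 1/10 s, in which the tool goes at most 50 mm and 8.59 degrees, less where a joint would pass 70% of its speed; a pose out of reach is approached as far as the arm can. A call with a number of a shift or a turn outside -1 to 1 is refused whole. A call with a gripper value outside its range is refused whole. The fingers move at their own pace and stop on an object; "squeeze" is the grip in N (left out, the last holds). Time passes only in rows, so rows that do not move let the fingers close. It gives the time, the measured TCP pose, the force and the opening at its end, in the units of the state.
- sensors.observe(): the state, without advancing time (a new reading comes with each control period).
- vision.read_camera(name): name is "scene" or "top" or "wrist"; returns a dict with "pixels" (480x640x3 uint8, blue, green, red), "range_z" (480x640 float32, m along the optical axis (not along the pixel's ray), 0 where there is no reading), "camera_matrix" (3x3 intrinsics, pixels), "pose" (4x4, takes a point from camera to world coordinates). Camera axes: x right, y down, z forward; pixel columns grow to the right and rows downward; lengths in m; the calibration is good to about 2 mm. A picture is of the moment at which its call begins.
- hand_in(): hands the job in, once; it reports no verdict.
The state is a dict: "time": time; "qpos": joint angles; "qvel": joint speeds; "joint_efforts": joint torques, N m; "tool_pos": TCP position; "tool_rot": TCP orientation; "contact_force": force on the tool from outside, world axes, zero at the start; "torque": the same for the moment, N m; "opening": finger opening in m.
Only numpy, scipy, OpenCV 4.12 (cv2) and the standard library are available. Lean on these libraries where they do the work, as an engineer would, in place of code of your own. Each camera call takes 0.05 s, during which the arm holds its last target.

TASK

The little draw-die set is fresh from the press, with the drawn silver cup still in it. Take the stack apart from the top down, putting each part away and letting go of it before you lift the next: the brass ejector plug upright in the small turned wooden cup, the steel die ring over the brass post, the silver cup rim down in the middle of the cork mat, and last the punch, out of its bolster and flat on its foot in the wide shallow wooden tray. The silver is soft, so keep it level and never tip it over, and leave the solder spool where it is.

Things in the scene. Friction and masses are not known exactly. Their poses are not given: they have to be found in the camera images.
- plug: Ejector plug, top of the stack: solid brass cylinder 42 mm long with a thin dark band, 29 mm in diameter over its lowest 20 mm, 26 mm above. Origin: centre of its underside; z along its axis, up. It stands loosely on the silver cup, its lowest 14 mm inside the die ring's bore (3 mm of play all round); its upper 28 mm stick out. About 130 g, like all masses here varying by about 30 percent.
- die_ring: Die ring, second from the top: bright steel ring, outer diameter 47 mm (47.6 over two dark grip grooves 21 to 27 mm up), bore 35 mm, 32 mm high. Origin: centre of its underside; z up along the bore. It surrounds the silver cup and rests on its brim. About 200 g.
- silver_cup: Drawn silver cup, third from the top: an upside-down round cup like a tiny top hat: closed flat top, straight side 32 mm in outer diameter, wall 2 mm, 20 mm high over all, with a brim 56 mm in diameter and 2 mm thick at its lower edge. Origin: centre of the brim's underside; z up through the closed top. It sits over the punch's hub with 1.5 mm of play, its brim on the punch's foot. About 45 g.
- punch: Punch, the lowest part that comes away: dark steel foot 68 mm in diameter and 10 mm high with a bright hub 25 mm in diameter rising 17 mm above it, 27 mm high in all. Origin: centre of the foot's underside; z up. Its foot stands 4 mm deep, with 2 mm of play, in the round recess of the bolster, a fixed dark steel block 88 x 88 x 16 mm that stays on the bench. About 260 g.
- plug_cup: Place of the plug: small round turned cup of light wood, fixed, 62 mm across the rim and 24 mm high; its round pocket is 47 mm wide at the rim and 45 mm at the floor, and the floor lies 10 mm above the bench. Origin: centre of its underside; z up.
- ring_post: Place of the die ring: light wooden disc 80 mm in diameter and 12 mm thick, fixed, with an upright brass post 14 mm thick in its middle whose rounded tip is 54 mm above the bench. The ring goes over the post and lies on the disc. Origin: centre of its underside; z up along the post.
- cork_mat: Place of the silver cup: round cork mat, fixed, 96 mm in diameter, 10 mm thick. Origin: centre of its underside; z up.
- punch_tray: Place of the punch: wide shallow round tray of light wood, fixed, 100 mm across and 16 mm high; its pocket is 84 mm wide at the floor (88 at the rim), and the floor lies 10 mm above the bench. Origin: centre of its underside; z up.
- solder_spool: Bystander: pale spool, 42 mm in diameter, 22 mm high, lying loose on its flat side near the work. Origin: centre of its underside.
- bench_lamp: Nothing to handle, but in the way: a fixed brown jointed desk lamp on the right, beyond which the robot's hand may start. Its thin lower arm leans from x 0.64, y -0.47 at bench height to an elbow at x 0.57, y -0.20, z 0.62; from there the upper arm runs down to x 0.31, y -0.31, z 0.45, and the shade hangs from it round x 0.24, y -0.27 (20 cm wide, z 0.30 to 0.53). Lift the hand clear over it, do not sweep through it. All parts and places lie left of it, at y above -0.16.
Mind the look-alikes: they are no part of the job. Of the things shaped like the plug, the brass one is meant.

How it is judged:
On the way, in this order (a step that is already met when the one before it is completed fails the run):
1. the ejector plug stands in the small turned cup while the die ring is still on the stack (horizontal distance between plug and plug_cup below 0.012 m and z of plug in the frame of plug_cup between 0.007 and 0.013 m and angle between plug's own z axis and vertical below 0.15 rad and contact force between the fingers and plug below 0.1 N and distance of die_ring from where it was at the start of the episode below 0.02 m), for 0.2 s.
2. the die ring lies over the brass post while the silver cup is still on the punch (horizontal distance between die_ring and ring_post below 0.013 m and z of die_ring in the frame of ring_post between 0.009 and 0.015 m and angle between die_ring's own z axis and vertical below 0.12 rad and contact force between the fingers and die_ring below 0.1 N and distance of silver_cup from where it was at the start of the episode below 0.02 m), for 0.2 s.
3. the silver cup lies rim down on the cork mat while the punch is still on its bolster (horizontal distance between silver_cup and cork_mat below 0.015 m and z of silver_cup in the frame of cork_mat between 0.007 and 0.013 m and angle between silver_cup's own z axis and vertical below 0.12 rad and contact force between the fingers and silver_cup below 0.1 N and distance of punch from where it was at the start of the episode below 0.02 m), for 0.2 s.
4. the punch stands in the wide shallow tray (horizontal distance between punch and punch_tray below 0.012 m and z of punch in the frame of punch_tray between 0.007 and 0.013 m and angle between punch's own z axis and vertical below 0.12 rad and contact force between the fingers and punch below 0.1 N), for 0.2 s.
At the end, for the whole second after the job is handed in: Plug upright on the floor of its cup, die ring flat on the disc round the post, silver cup level, rim down, within 15 mm of the middle of the cork mat, punch flat on the floor of its tray; all released and at rest (all of step 4 and horizontal distance between plug and plug_cup below 0.012 m and z of plug in the frame of plug_cup between 0.007 and 0.013 m and angle between plug's own z axis and vertical below 0.15 rad and linear speed of each of plug, die_ring, silver_cup, punch below 0.02 m/s and contact force between the fingers and plug below 0.1 N and horizontal distance between die_ring and ring_post below 0.013 m and z of die_ring in the frame of ring_post between 0.009 and 0.015 m and angle between each of die_ring, silver_cup's own z axis and vertical below 0.12 rad and contact force between the fingers and die_ring below 0.1 N and horizontal distance between silver_cup and cork_mat below 0.015 m and z of silver_cup in the frame of cork_mat between 0.007 and 0.013 m and contact force between the fingers and silver_cup below 0.1 N); the robot touches nothing.
It fails at once if the silver cup was tipped by more than 35 degrees (angle between silver_cup's own z axis and vertical above 0.61 rad).
It fails at once if the solder spool was pushed more than 15 mm from its place (distance of solder_spool from where it was at the start of the episode above 0.015 m).
It also fails if it takes over 120 s, if anything falls off the work surface, if the arm or the gripper's body presses on something with over 40 N, if the wrist force passes 120 N, or if a joint passes its speed limit or range.

## Working session

There is one attempt and no reset: what is moved stays moved. The work goes in short steps, Python scripts to look and compute and a tool call to move; the robot and the scene stay as the last step left them, time stands still between calls to the robot, and variables do not carry over. Pictures are saved under pics/ and viewed, and the job is handed in when it is done.

Besides the shell and the picture viewer there is one more tool, called after "Call:" by a JSON object that holds its "name" and its "arguments", one argument or row to a line. step_arm: Moves the arm, as the interface text tells. Its arguments: {"type":"object","properties":{"series":{"type":"array","items":{"type":"array","items":{"type":"number","minimum":-1,"maximum":1}}},"squeeze":{"type":"number"}},"required":["series"]}

```bash
mkdir -p pics; ls; python3 - <<'E'
from cell import sensors, vision
import cv2, numpy as np
s=sensors.observe(); print({k:np.round(v,3) for k,v in s.items()})
for n in ["scene","top","wrist"]:
    c=vision.read_camera(n); cv2.imwrite(f"pics/{n}0.png",c["pixels"]); np.savez(f"{n}0.npz",**c)
    print(n,np.round(c["camera_matrix"],1).tolist(),np.round(c["pose"],3).tolist())
E
```

```text
pics
{'time': np.float64(0.0), 'qpos': array([ 1.143,  0.343,  1.525, -0.   ,  1.275, -0.146]), 'qvel': array([ 0.001,  0.002, -0.001, -0.001, -0.001,  0.002]), 'joint_efforts': array([  0.   , -43.123, -24.423,   0.072,   0.056,  -0.   ]), 'tool_pos': array([0.146, 0.504, 0.243]), 'tool_rot': array([-3.14, -0.  ,  2.86]), 'contact_force': array([-0.428, -0.172, -0.596]), 'torque': array([-0.027, -0.023, -0.032]), 'opening': np.float64(0.092)}
scene [[500.8, 0.0, 318.6], [0.0, 500.8, 237.5], [0.0, 0.0, 1.0]] [[0.456, -0.695, 0.556, 0.007], [-0.89, -0.356, 0.286, -0.277], [-0.001, -0.625, -0.781, 0.78], [0.0, 0.0, 0.0, 1.0]]
top [[508.5, 0.0, 312.8], [0.0, 508.5, 238.8], [0.0, 0.0, 1.0]] [[0.029, -0.999, 0.043, 0.46], [-0.999, -0.03, -0.016, 0.017], [0.017, -0.043, -0.999, 0.978], [0.0, 0.0, 0.0, 1.0]]
wrist [[356.7, 0.0, 318.4], [0.0, 356.7, 236.7], [0.0, 0.0, 1.0]] [[0.278, 0.93, 0.238, 0.082], [0.961, -0.269, -0.07, 0.522], [-0.001, 0.248, -0.969, 0.384], [0.0, 0.0, 0.0, 1.0]]
```

View pics/top0.png

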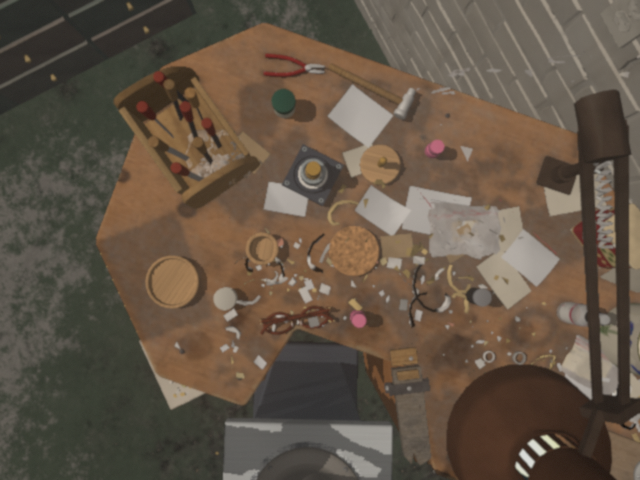

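View pics/scene0.png

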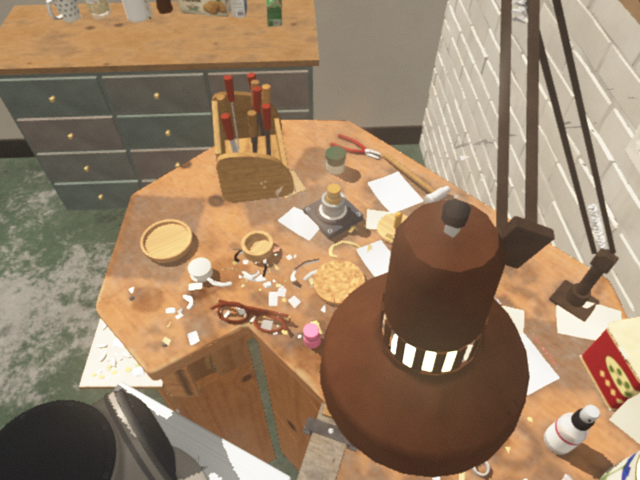

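The top view shows the stack at about (313,173), ring_post (380,163), plug cup (263,249), cork mat (353,250), tray (173,281) and spool (224,299). The lamp shade is at bottom right, away from the work. Next I'll enlarge the view and measure.

```bash
cat > h.py <<'E'
import numpy as np, cv2
def world(c):
    K=c["camera_matrix"];P=c["pose"];z=c["range_z"]
    v,u=np.mgrid[0:480,0:640]
    p=np.stack([(u-K[0,2])/K[0,0]*z,(v-K[1,2])/K[1,1]*z,z],-1)
    w=p@P[:3,:3].T+P[:3,3]; w[z==0]=np.nan
    return w
def ray(c,u,v,h):
    K=c["camera_matrix"];P=c["pose"]
    d=P[:3,:3]@np.array([(u-K[0,2])/K[0,0],(v-K[1,2])/K[1,1],1.]);o=P[:3,3]
    return o+d*(h-o[2])/d[2]
def proj(c,p):
    K=c["camera_matrix"];P=c["pose"]
    q=P[:3,:3].T@(np.asarray(p,float)-P[:3,3]); q=K@q; return q[:2]/q[2]
E
python3 - <<'E'
from h import *
c=dict(np.load("top0.npz")); w=world(c)
im=c["pixels"]
cv2.imwrite("pics/topz1.png",cv2.resize(im[130:330,130:400],None,fx=2.9,fy=2.9,interpolation=cv2.INTER_CUBIC))
z=w[...,2]
print(np.nanmedian(z[100:330,150:450]))
hm=np.clip(np.nan_to_num(z)*1000*2.5+20,0,255).astype(np.uint8)
cv2.imwrite("pics/topd1.png",cv2.resize(cv2.applyColorMap(hm,cv2.COLORMAP_JET)[130:330,130:400],None,fx=2.9,fy=2.9,interpolation=cv2.INTER_NEAREST))
E
```

```text
0.0021053798323795725
```

View pics/topz1.png

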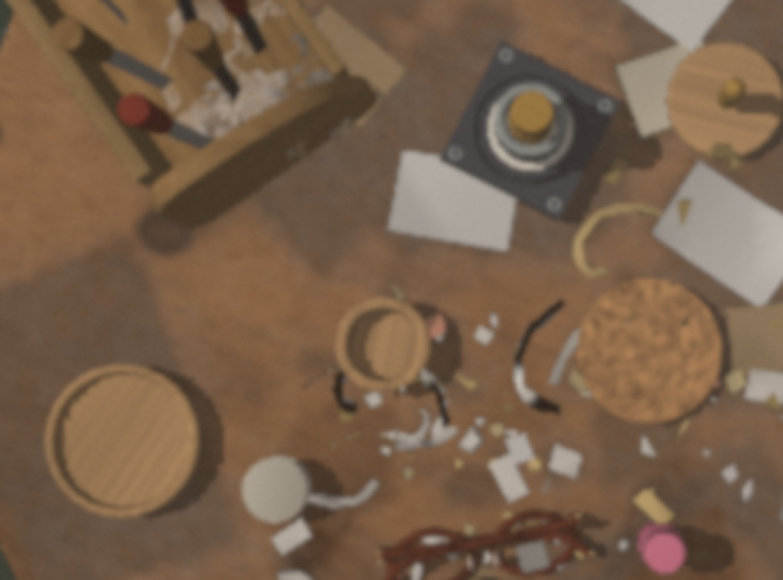

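View pics/topd1.png

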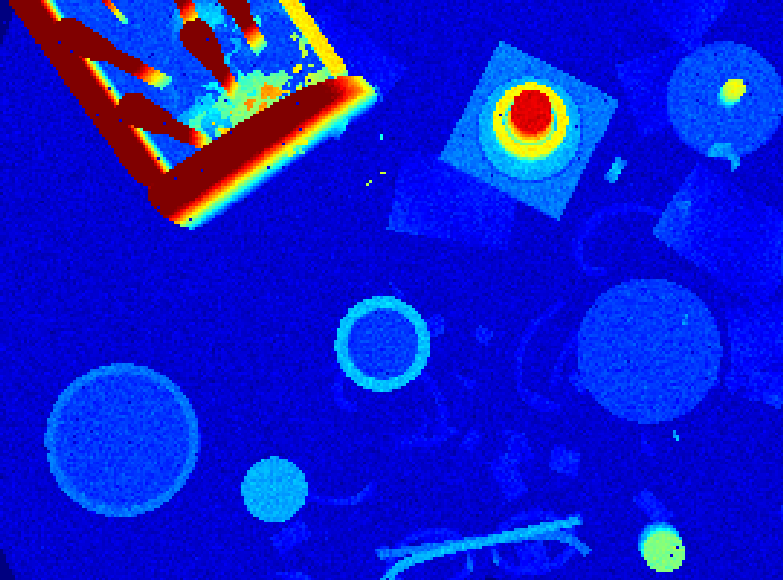

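```bash
cat > meas.py <<'E'
from h import *
def blob(w,lo,hi,near,rad):
    """points in height band near a seed; robust circle by minEnclosingCircle on largest component"""
    z=w[...,2]; d=np.hypot(w[...,0]-near[0],w[...,1]-near[1])
    m=((z>lo)&(z<hi)&(d<rad)).astype(np.uint8)
    n,l,st,ce=cv2.connectedComponentsWithStats(m)
    if n<2: return None
    k=1+np.argmax(st[1:,4]); p=w[l==k]
    (cx,cy),r=cv2.minEnclosingCircle(p[:,:2].astype(np.float32))
    e=cv2.fitEllipse(cv2.convexHull(p[:,:2].astype(np.float32)))
    return dict(n=len(p),mec=np.round([cx,cy,2*r],4),ell=np.round([*e[0],*e[1]],4),mean=np.round(np.nanmean(p,0),4))
E
python3 - <<'E'
from meas import *
c=dict(np.load("top0.npz")); w=world(c)
f=lambda u,v:w[int(v/2.9+130),int(u/2.9+130)]
T=dict(plug=((531,115),.076,.09,.04),ring=((531,135),.045,.062,.04),foot=((540,170),.0155+.004,.03,.06),bolster=((531,130),.012,.0185,.075),
 cup=((350,300),.018,.03,.06),cupfl=((380,350),.006,.014,.03),mat=((650,350),.006,.014,.07),tray=((123,510),.0133,.02,.09),disc=((725,120),.008,.016,.06),post=((735,90),.04,.06,.03),spool=((275,490),.015,.03,.04))
for k,(s,lo,hi,r) in T.items():
    p=f(*s); print(k,np.round(p,3)); print('   ',blob(w,lo,hi,p,r))
for s in [(300,100),(60,30),(140,110),(360,85),(660,540),(480,530),(300,130)]: print(s,np.round(f(*s),3))
z=w[...,2];print(np.nanmax(z[60:210,100:270]), np.nanmax(z[80:130,260:305]))
print(np.round(f(284,0),3), w[100,284])
E
```

```text
plug [0.622 0.006 0.085]
    {'n': 172, 'mec': array([0.6249, 0.0072, 0.0266]), 'ell': array([0.6249, 0.0072, 0.0247, 0.0256]), 'mean': array([0.6244, 0.0072, 0.0842])}
ring [0.612 0.006 0.071]
    {'n': 271, 'mec': array([0.625 , 0.0073, 0.0471]), 'ell': array([0.6248, 0.0073, 0.046 , 0.0465]), 'mean': array([0.6224, 0.0073, 0.0552])}
foot [ 0.598 -0.001  0.022]
    {'n': 414, 'mec': array([0.6251, 0.0072, 0.0675]), 'ell': array([0.6246, 0.0071, 0.0658, 0.0666]), 'mean': array([0.6184, 0.0075, 0.0232])}
bolster [0.614 0.006 0.085]
    {'n': 968, 'mec': array([0.624 , 0.0076, 0.1228]), 'ell': array([0.625 , 0.0092, 0.1053, 0.1239]), 'mean': array([0.6241, 0.0074, 0.016 ])}
cup [0.51  0.123 0.002]
    {'n': 294, 'mec': array([0.4817, 0.0986, 0.0615]), 'ell': array([0.4831, 0.0999, 0.0556, 0.0618]), 'mean': array([0.4872, 0.1037, 0.0239])}
cupfl [0.478 0.1   0.006]
    {'n': 440, 'mec': array([0.4818, 0.099 , 0.0461]), 'ell': array([0.4817, 0.0988, 0.0445, 0.0452]), 'mean': array([0.4816, 0.0989, 0.0104])}
mat [ 0.483 -0.077  0.013]
    {'n': 1936, 'mec': array([ 0.4805, -0.0726,  0.10
[... 408 characters left out ...]
, 'mean': array([ 0.6508, -0.1213,  0.0121])}
post [ 0.647 -0.122  0.054]
    {'n': 50, 'mec': array([ 0.6496, -0.1223,  0.0142]), 'ell': array([ 0.65  , -0.122 ,  0.0125,  0.0136]), 'mean': array([ 0.6489, -0.1212,  0.0507])}
spool [0.386 0.164 0.026]
    {'n': 401, 'mec': array([0.3856, 0.165 , 0.0424]), 'ell': array([0.3858, 0.1649, 0.0409, 0.0419]), 'mean': array([0.3857, 0.1648, 0.0219])}
(300, 100) [0.622 0.144 0.108]
(60, 30) [0.637 0.257 0.206]
(140, 110) [0.598 0.215 0.199]
(360, 85) [0.642 0.114 0.059]
(660, 540) [ 0.362 -0.082  0.043]
(480, 530) [0.362 0.032 0.   ]
(300, 130) [nan nan nan]
0.21716859809840539 0.052348892639003
[0.694 0.165 0.058] [0.75707344 0.06353056 0.04430848]
```

Depth gives clean fits that match the stated sizes. I'll move above the stack, turning the jaws along x so the hand stays clear of the caddy.

Call:
{"name": "step_arm", "arguments": {
  "series": [
    [1, 0.95, -0.95, 0.3, -0.8],
    [1, 0.95, -0.95, 0.3, -0.8],
    [1, 0.95, -0.95, 0.3, -0.8],
    [1, 0.95, -0.95, 0.3, -0.8],
    [1, 0.95, -0.95, 0, -0.8],
    [1, 0.95, -0.95, 0, -0.8],
    [1, 0.95, -0.95, 0, -0.8],
    [1, 0.95, -0.95, 0, -0.8],
    [1, 0.95, -0.95, 0, -0.8],
    [1, 0.95, -0.95, 0, -0.8],
    [1, 0.95, -0.95, 0, -0.8],
    [1, 0.95, -0.95, 0, -0.8]
  ],
  "squeeze": 20
}}

```text
time: 1.35
tool_pos: [0.4317, 0.2181, 0.2736]
tool_rot: [-3.141, -0.0, 2.089]
contact_force: [-0.8, 0.4, 0.2]
opening: 0.0922
```

Call:
{"name": "step_arm", "arguments": {
  "series": [
    [1, 0.95, -0.95, 0, -0.8],
    [1, 0.95, -0.95, 0, -0.8],
    [1, 0.95, -0.95, 0, -0.8],
    [1, 0.95, -0.95, 0, -0.8],
    [1, 0.95, -0.95, 0, -0.8],
    [1, 0.95, -0.95, 0, -0.8],
    [1, 0.95, -0.95, 0, -0.8],
    [1, 0.95, -0.95, 0, -0.8],
    [1, 0, -0.5, 0, -0.1],
    [1, 0, 0, 0, 0],
    [1, 0, 0, 0, 0]
  ]
}}

```text
time: 2.45
tool_pos: [0.6202, 0.0174, 0.2736]
tool_rot: [-3.141, -0.001, 1.573]
contact_force: [-0.1, 0.3, -0.9]
opening: 0.0917
```

```bash
cat > look.py <<'E'
import sys
from meas import *
from cell import sensors, vision
def look(name,tag):
    c=vision.read_camera(name); cv2.imwrite(f"pics/{tag}.png",c["pixels"]); return c,world(c)
E
python3 - <<'E'
from look import *
c,w=look("wrist","w1")
s=(0.625,0.007)
for k,lo,hi,r in [("plug",.076,.09,.03),("ring",.045,.062,.04),("foot",.0195,.03,.06)]:
    print(k,blob(w,lo,hi,s,r))
c,w=look("scene","s1")
for k,lo,hi,r in [("plug",.076,.09,.03),("ring",.045,.062,.04),("foot",.0195,.03,.06)]:
    print(k,blob(w,lo,hi,s,r))
E
```

```text
plug {'n': 579, 'mec': array([0.623 , 0.0062, 0.0261]), 'ell': array([0.623 , 0.0064, 0.0253, 0.0255]), 'mean': array([0.6229, 0.007 , 0.0833])}
ring {'n': 712, 'mec': array([0.623 , 0.0064, 0.0474]), 'ell': array([0.623 , 0.0066, 0.0465, 0.0467]), 'mean': array([0.623 , 0.0098, 0.0547])}
foot {'n': 1112, 'mec': array([0.623 , 0.0063, 0.0679]), 'ell': array([0.6229, 0.0063, 0.0669, 0.0673]), 'mean': array([0.6228, 0.0156, 0.0223])}
plug {'n': 138, 'mec': array([0.6224, 0.0073, 0.0282]), 'ell': array([0.6219, 0.0076, 0.0243, 0.0277]), 'mean': array([0.6201, 0.0064, 0.0839])}
ring {'n': 259, 'mec': array([0.6213, 0.0069, 0.0471]), 'ell': array([0.6207, 0.0067, 0.0446, 0.0466]), 'mean': array([0.6131, 0.0034, 0.0544])}
foot {'n': 329, 'mec': array([0.621 , 0.0086, 0.0727]), 'ell': array([0.6236, 0.0084, 0.0673, 0.0736]), 'mean': array([0.6092, 0.0012, 0.0241])}
```

View pics/w1.png

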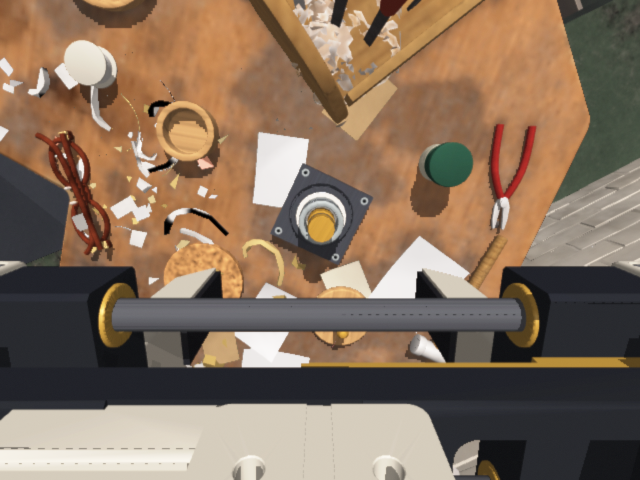

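The wrist view shows the stack clear between the jaws, with the plug at about (320,225). The wrist fit puts it at (0.623, 0.0065), 2 mm from the top camera's value. Descending onto the plug.

Call:
{"name": "step_arm", "arguments": {
  "series": [
    [1, 0.11, -0.43, -1, 0],
    [1, 0, 0, -1, 0],
    [1, 0, 0, -1, 0],
    [1, 0, 0, -1, 0],
    [1, 0, 0, -1, 0],
    [1, 0, 0, -1, 0],
    [1, 0, 0, -1, 0],
    [1, 0, 0, -0.74, 0],
    [1, 0, 0, 0, 0]
  ]
}}

```text
time: 3.45
tool_pos: [0.6217, 0.0075, 0.078]
tool_rot: [-3.137, -0.001, 1.574]
contact_force: [-0.1, 0.3, -0.1]
opening: 0.0919
```

Call:
{"name": "step_arm", "arguments": {
  "series": [
    [0, 0, 0, 0, 0],
    [0, 0, 0, 0, 0],
    [0, 0, 0, 0, 0],
    [0, 0, 0, 0, 0],
    [0, 0, 0, 0, 0],
    [0, 0, 0, 0, 0],
    [0, 0, 0, 0, 0],
    [0, 0, 0, 0, 0]
  ],
  "squeeze": 20
}}

```text
time: 4.25
tool_pos: [0.6237, 0.006, 0.0802]
tool_rot: [3.142, 0.0, 1.572]
contact_force: [-0.1, -0.9, -0.9]
opening: 0.0325
```

Call:
{"name": "step_arm", "arguments": {
  "series": [
    [0, 0, 0, 0, 0],
    [0, 0, 0, 0, 0],
    [0, 0, 0, 0, 0],
    [0, 0, 0, 0, 0]
  ]
}}

```text
time: 4.65
tool_pos: [0.6236, 0.0061, 0.0801]
tool_rot: [-3.141, 0.0, 1.572]
contact_force: [-0.2, 0.5, -0.1]
opening: 0.0248
```

Call:
{"name": "step_arm", "arguments": {
  "series": [
    [0, 0, 0, 0.4, 0],
    [0, 0, 0, 0.4, 0],
    [0, 0, 0, 0.4, 0],
    [0, 0, 0, 0.8, 0],
    [0, 0, 0, 1, 0],
    [0, -0.72, 0.46, 0.2, 0],
    [0, -0.72, 0.46, 0, 0],
    [0, -0.72, 0.46, 0, 0],
    [0, -0.72, 0.46, 0, 0],
    [0, -0.72, 0.46, 0, 0],
    [0, -0.72, 0.46, 0, 0]
  ]
}}

```text
time: 5.75
tool_pos: [0.5153, 0.0755, 0.1614]
tool_rot: [3.14, -0.0, 1.572]
contact_force: [-0.1, -0.0, -1.0]
opening: 0.0249
```

```bash
python3 - <<'E'
from look import *
c,w=look("top","t2")
print(np.round(sensors.observe()["tool_pos"],4))
print("ring",blob(w,.045,.062,(.624,.007),.04))
c,w=look("wrist","w2")
print(blob(w,.018,.03,(.48,.098),.05),blob(w,.006,.014,(.48,.098),.027))
E
```

```text
[0.5123 0.0771 0.1611]
ring {'n': 140, 'mec': array([0.6257, 0.0048, 0.0467]), 'ell': array([0.6262, 0.0038, 0.0383, 0.0454]), 'mean': array([ 0.6297, -0.0037,  0.0551])}
{'n': 2108, 'mec': array([0.4797, 0.0977, 0.0618]), 'ell': array([0.4795, 0.0977, 0.0608, 0.0611]), 'mean': array([0.4793, 0.0981, 0.0232])} {'n': 2431, 'mec': array([0.4792, 0.0972, 0.0464]), 'ell': array([0.479 , 0.097 , 0.0449, 0.0458]), 'mean': array([0.4787, 0.097 , 0.0098])}
```

View pics/w2.png

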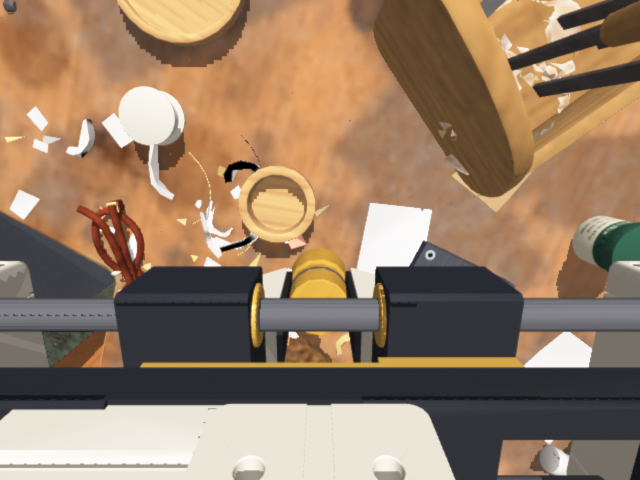

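The plug hangs upright in the jaws. The cup centre is at (0.4795, 0.0977), pixel (277,204).

Call:
{"name": "step_arm", "arguments": {
  "series": [
    [0, -0.7, 0.43, 0, 0],
    [0, -0.7, 0.43, 0, 0],
    [0, 0, 0, 0, 0],
    [0, 0, 0, 0, 0],
    [0, 0, 0, -1, 0],
    [0, 0, 0, -1, 0],
    [0, 0, 0, -1, 0],
    [0, 0, 0, -0.8, 0],
    [0, 0, 0, -0.3, 0],
    [0, 0, 0, 0, 0],
    [0, 0, 0, 0, 0]
  ]
}}

```text
time: 6.95
tool_pos: [0.4818, 0.0963, 0.0585]
tool_rot: [3.14, 0.0, 1.572]
contact_force: [0.0, 0.5, -0.6]
opening: 0.0251
```

Call:
{"name": "step_arm", "arguments": {
  "series": [
    [0, -0.08, 0.04, -0.2, 0],
    [0, 0, 0, -0.12, 0],
    [0, 0, 0, -0.08, 0],
    [0, 0, 0, 0, 0],
    [0, 0, 0, 0, 0]
  ]
}}

```text
time: 7.45
tool_pos: [0.4788, 0.0976, 0.048]
tool_rot: [3.141, 0.0, 1.572]
contact_force: [-1.0, -0.8, 1.5]
opening: 0.0251
```

Call:
{"name": "step_arm", "arguments": {
  "series": [
    [0.45, 0, 0, 0, 0],
    [0.45, 0, 0, 0, 0],
    [0.45, 0, 0, 0, 0],
    [0.45, 0, 0, 0, 0],
    [0.6, 0, 0, 0.5, 0],
    [0.8, 0, 0, 1, 0],
    [1, 0, 0, 1, 0],
    [1, 0, 0, 1, 0],
    [1, 0, 0, 1, 0],
    [1, 0, 0, 1, 0],
    [1, 0, 0, 0, 0]
  ]
}}

```text
time: 8.55
tool_pos: [0.4805, 0.0977, 0.1884]
tool_rot: [3.135, -0.0, 1.572]
contact_force: [0.3, -0.3, 0.0]
opening: 0.0906
```

```bash
python3 - <<'E'
from look import *
c,w=look("wrist","w3")
print(np.round(sensors.observe()["tool_pos"],4))
print("plug",blob(w,.044,.06,(.48,.098),.05))
print("ring",blob(w,.045,.062,(.624,.007),.04))
E
```

```text
[0.4795 0.0976 0.1865]
plug {'n': 806, 'mec': array([0.4792, 0.0979, 0.0257]), 'ell': array([0.4792, 0.098 , 0.0251, 0.0253]), 'mean': array([0.4792, 0.0985, 0.0515])}
ring None
```

View pics/w3.png

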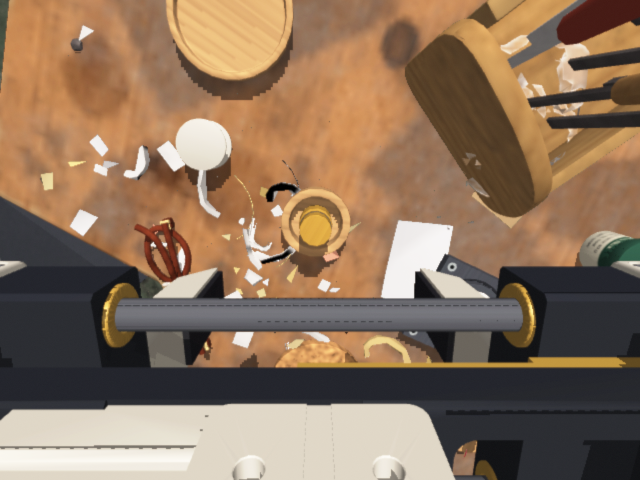

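The plug stands centred in its cup at (0.4792, 0.098), with its top at z 52 mm as expected. Next, the ring.

Call:
{"name": "step_arm", "arguments": {
  "series": [
    [1, 0.96, -0.61, 0, 0],
    [1, 0.96, -0.61, 0, 0],
    [1, 0.96, -0.61, 0, 0],
    [1, 0.96, -0.61, 0, 0],
    [1, 0.96, -0.61, 0, 0],
    [1, 0.96, -0.61, 0, 0],
    [1, 0, 0, 0, 0],
    [1, 0, 0, 0, 0]
  ]
}}

```text
time: 9.4
tool_pos: [0.6219, 0.0059, 0.1832]
tool_rot: [-3.138, -0.001, 1.571]
contact_force: [-0.5, 1.0, -0.8]
opening: 0.0918
```

```bash
python3 - <<'E'
from look import *
c,w=look("wrist","w4")
print(np.round(sensors.observe()["tool_pos"],4))
print("ring",blob(w,.045,.062,(.624,.007),.04))
print("cuptop",blob(w,.036,.0455,(.624,.007),.016))
E
```

```text
[0.6217 0.0064 0.1837]
ring {'n': 1479, 'mec': array([0.6228, 0.0064, 0.0473]), 'ell': array([0.6229, 0.0065, 0.0465, 0.0466]), 'mean': array([0.6229, 0.007 , 0.0542])}
cuptop {'n': 1088, 'mec': array([0.6231, 0.0063, 0.0315]), 'ell': array([0.6234, 0.0064, 0.0299, 0.0309]), 'mean': array([0.6234, 0.0065, 0.0416])}
```

View pics/w4.png

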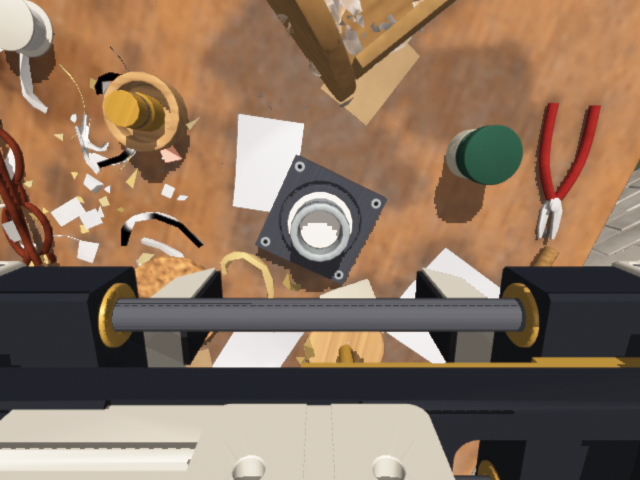

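The ring's round top shows at about (320,229), centred at (0.6229, 0.0065), with the silver top visible inside it.

Call:
{"name": "step_arm", "arguments": {
  "series": [
    [1, 0.02, 0, -1, 0],
    [1, 0, 0, -1, 0],
    [1, 0, 0, -1, 0],
    [1, 0, 0, -1, 0],
    [1, 0, 0, -1, 0],
    [1, 0, 0, -0.45, 0],
    [0.4, 0, 0, 0, 0],
    [0.4, 0, 0, 0, 0],
    [0.4, 0, 0, 0, 0],
    [0.4, 0, 0, 0, 0],
    [0.4, 0, 0, 0, 0],
    [0.4, 0, 0, 0, 0]
  ],
  "squeeze": 25
}}

```text
time: 10.65
tool_pos: [0.6234, 0.006, 0.0495]
tool_rot: [3.141, 0.0, 1.572]
contact_force: [-0.7, 0.2, 0.5]
opening: 0.0487
```

Call:
{"name": "step_arm", "arguments": {
  "series": [
    [0, 0, 0, 0, 0],
    [0, 0, 0, 0, 0],
    [0, 0, 0, 0, 0],
    [0, 0, 0, 0, 0],
    [0, 0, 0, 0, 0]
  ]
}}

```text
time: 11.15
tool_pos: [0.6232, 0.0061, 0.0493]
tool_rot: [3.141, 0.0, 1.572]
contact_force: [-2.0, -0.5, 5.6]
opening: 0.0463
```

Call:
{"name": "step_arm", "arguments": {
  "series": [
    [0, 0, 0, 0.2, 0],
    [0, 0, 0, 0.2, 0],
    [0, 0, 0, 0.3, 0],
    [0, 0, 0, 0.3, 0],
    [0, 0, 0, 0.4, 0],
    [0, 0, 0, 0.6, 0],
    [0, 0, 0, 1, 0],
    [0, 0, 0, 0, 0]
  ]
}}

```text
time: 11.95
tool_pos: [0.6254, 0.0059, 0.128]
tool_rot: [3.134, 0.001, 1.572]
contact_force: [1.1, 0.9, -2.8]
opening: 0.0458
```

```bash
python3 - <<'E'
from look import *
print(np.round(sensors.observe()["tool_pos"],4))
c,w=look("wrist","w5")
c,w=look("top","t5")
c,w=look("scene","s5")
print("cuptop scene",blob(w,.036,.0455,(.624,.007),.02))
print("post scene",blob(w,.04,.06,(.648,-.122),.03))
cv2.imwrite("pics/s5z.png",cv2.resize(c["pixels"][150:300,230:430],None,fx=4,fy=4))
E
```

```text
[0.6254 0.0059 0.128 ]
cuptop scene {'n': 178, 'mec': array([0.6218, 0.0083, 0.0345]), 'ell': array([0.6222, 0.0075, 0.0307, 0.034 ]), 'mean': array([0.6206, 0.0069, 0.0424])}
post scene {'n': 52, 'mec': array([ 0.6467, -0.1227,  0.0144]), 'ell': array([ 0.646 , -0.1227,  0.0099,  0.0149]), 'mean': array([ 0.6447, -0.1226,  0.0492])}
```

View pics/w5.png

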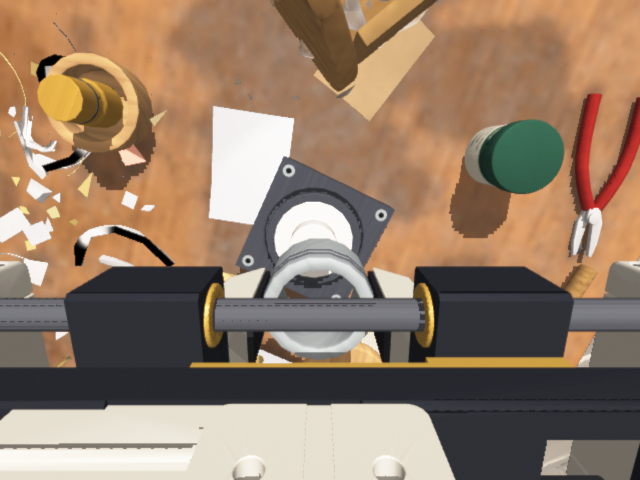

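View pics/s5z.png

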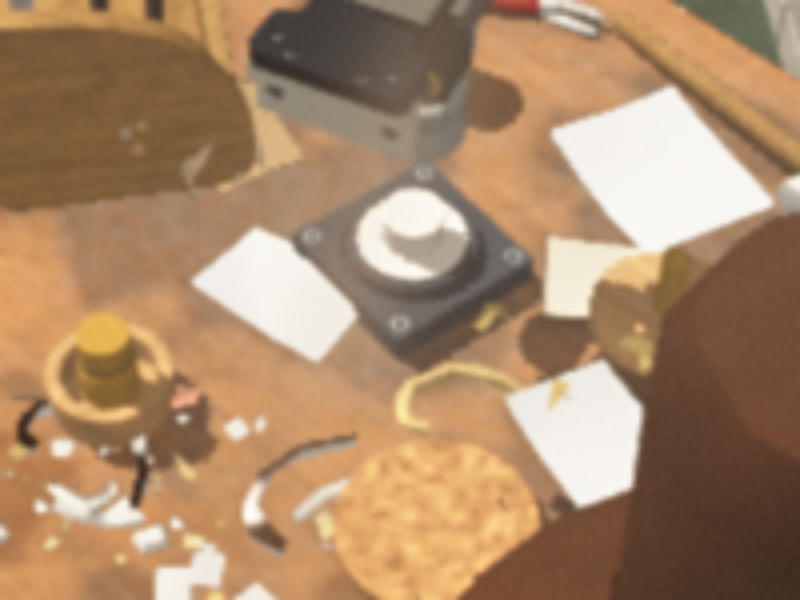

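The silver cup stayed on the punch and the ring is level in the jaws. Moving it to the post.

Call:
{"name": "step_arm", "arguments": {
  "series": [
    [0, 0.16, -0.86, 0, 0],
    [0, 0.16, -0.86, 0, 0],
    [0, 0.16, -0.86, 0, 0],
    [0, 0.16, -0.86, 0, 0],
    [0, 0.16, -0.86, 0, 0],
    [0, 0.16, -0.86, 0, 0],
    [0, 0, 0, 0, 0],
    [0, 0, 0, 0, 0]
  ]
}}

```text
time: 12.9
tool_pos: [0.6468, -0.1232, 0.123]
tool_rot: [-3.14, -0.001, 1.571]
contact_force: [-0.5, -0.9, -2.6]
opening: 0.0456
```

```bash
python3 - <<'E'
from look import *
print(np.round(sensors.observe()["tool_pos"],4))
c,w=look("wrist","w6")
print("post",blob(w,.04,.06,(.648,-.122),.03), "disc",blob(w,.008,.016,(.648,-.122),.06))
c,w=look("top","t6")
cv2.imwrite("pics/t6z.png",cv2.resize(c["pixels"][100:300,230:450],None,fx=3,fy=3))
E
```

```text
[ 0.6468 -0.1232  0.123 ]
post None disc {'n': 5068, 'mec': array([ 0.6473, -0.1229,  0.0791]), 'ell': array([ 0.6479, -0.1225,  0.0756,  0.0777]), 'mean': array([ 0.6494, -0.1095,  0.0116])}
```

View pics/w6.png

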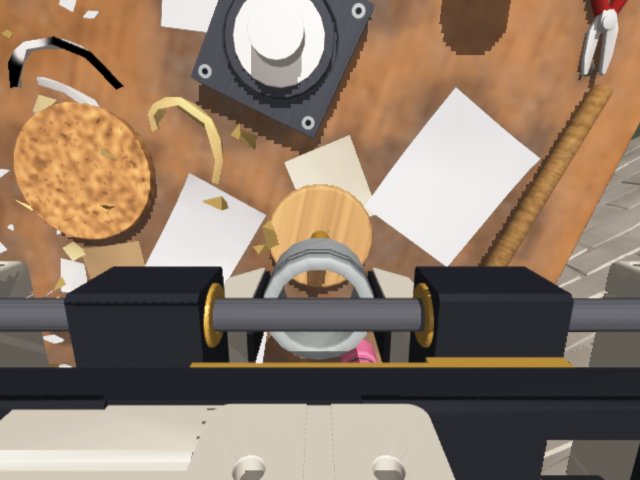

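View pics/t6z.png

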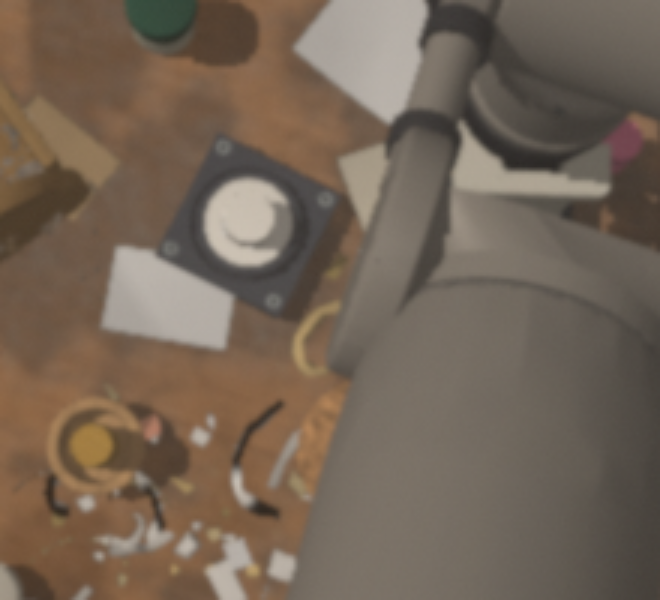

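Call:
{"name": "step_arm", "arguments": {
  "series": [
    [0, 0, 0, -0.6, 0],
    [0, 0, 0, -0.6, 0],
    [0, 0, 0, -0.6, 0],
    [0, 0, 0, -0.6, 0],
    [0, 0, 0, -0.5, 0],
    [0, 0, 0, -0.3, 0],
    [0, 0, 0, -0.1, 0],
    [0, 0, 0, -0.08, 0],
    [0, 0, 0, 0, 0],
    [0, 0, 0, 0, 0]
  ]
}}

```text
time: 14.0
tool_pos: [0.6476, -0.1231, 0.0401]
tool_rot: [3.14, 0.0, 1.572]
contact_force: [-0.3, -0.5, -2.3]
opening: 0.0456
```

Call:
{"name": "step_arm", "arguments": {
  "series": [
    [0, 0, 0, -0.06, 0],
    [0, 0, 0, -0.05, 0],
    [0, 0, 0, 0, 0],
    [0, 0, 0, 0, 0]
  ]
}}

```text
time: 14.4
tool_pos: [0.6475, -0.123, 0.0374]
tool_rot: [3.141, 0.0, 1.572]
contact_force: [-0.8, 0.3, 4.0]
opening: 0.0456
```

Contact has come up, so the ring is on the disc. Releasing.

Call:
{"name": "step_arm", "arguments": {
  "series": [
    [0.7, 0, 0, 0, 0],
    [0.7, 0, 0, 0, 0],
    [0.8, 0, 0, 0, 0],
    [1, 0, 0, 0, 0],
    [1, 0, 0, 0.3, 0],
    [1, 0, 0, 1, 0],
    [1, 0, 0, 1, 0],
    [1, 0, 0, 1, 0],
    [1, 0, 0, 1, 0],
    [1, 0, 0, 1, 0],
    [1, 0, 0, 0.8, 0],
    [1, 0, 0, 0, 0]
  ]
}}

```text
time: 15.6
tool_pos: [0.6487, -0.1233, 0.1933]
tool_rot: [3.135, 0.002, 1.572]
contact_force: [-0.6, -1.1, 0.7]
opening: 0.0921
```

```bash
python3 - <<'E'
from look import *
print(np.round(sensors.observe()["tool_pos"],4))
c,w=look("wrist","w7")
print("ring",blob(w,.037,.049,(.648,-.122),.04))
print("mat",blob(w,.006,.014,(.48,-.075),.048))
print("cup",blob(w,.036,.0455,(.623,.007),.03))
E
```

```text
[ 0.6487 -0.1233  0.1933]
ring {'n': 1180, 'mec': array([ 0.648 , -0.1228,  0.0475]), 'ell': array([ 0.6478, -0.1227,  0.0465,  0.0467]), 'mean': array([ 0.648 , -0.1219,  0.0429])}
mat {'n': 9068, 'mec': array([ 0.48  , -0.0751,  0.0961]), 'ell': array([ 0.4803, -0.0754,  0.0948,  0.0951]), 'mean': array([ 0.4807, -0.0743,  0.0095])}
cup {'n': 1574, 'mec': array([0.6229, 0.006 , 0.0322]), 'ell': array([0.6229, 0.0059, 0.0315, 0.0317]), 'mean': array([0.6231, 0.0058, 0.0416])}
```

View pics/w7.png

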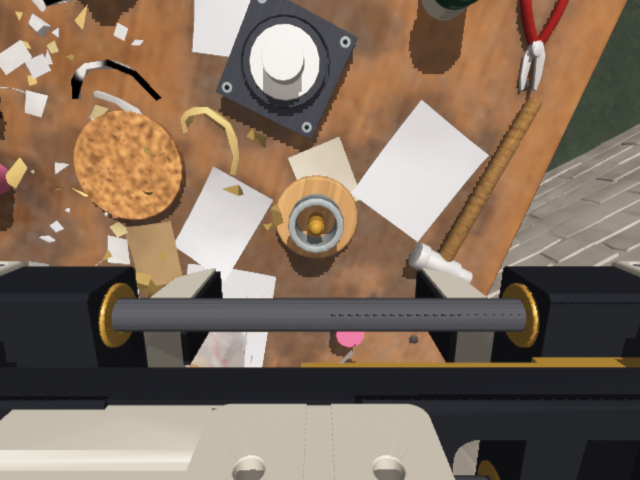

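The ring lies round the post at (0.648, -0.1228). The silver cup is still on the punch at (0.623, 0.006) and the mat centre is (0.480, -0.075). Going for the silver.

Call:
{"name": "step_arm", "arguments": {
  "series": [
    [1, -0.16, 0.86, 0, 0],
    [1, -0.16, 0.86, 0, 0],
    [1, -0.16, 0.86, 0, 0],
    [1, -0.16, 0.86, 0, 0],
    [1, -0.16, 0.86, 0, 0],
    [1, -0.16, 0.86, 0, 0],
    [1, 0, 0, -1, 0],
    [1, 0, 0, -1, 0],
    [1, 0, 0, -1, 0],
    [1, 0, 0, -1, 0],
    [1, 0, 0, -0.6, 0],
    [1, 0, 0, 0, 0]
  ],
  "squeeze": 8
}}

```text
time: 16.85
tool_pos: [0.6203, 0.0073, 0.0703]
tool_rot: [-3.134, -0.001, 1.572]
contact_force: [0.1, -0.6, -0.1]
opening: 0.0917
```

Call:
{"name": "step_arm", "arguments": {
  "series": [
    [1, 0, 0, 0, 0],
    [1, 0, 0, 0, 0]
  ]
}}

```text
time: 17.05
tool_pos: [0.6235, 0.0065, 0.075]
tool_rot: [3.14, 0.0, 1.572]
contact_force: [0.7, 0.7, 0.3]
opening: 0.0918
```

Call:
{"name": "step_arm", "arguments": {
  "series": [
    [1, -0.02, -0.02, -0.6, 0],
    [1, 0, 0, -0.4, 0],
    [1, 0, 0, -0.2, 0],
    [1, 0, 0, 0, 0],
    [0.5, 0, 0, 0, 0],
    [0.4, 0, 0, 0, 0],
    [0.4, 0, 0, 0, 0],
    [0.4, 0, 0, 0, 0],
    [0.4, 0, 0, 0, 0],
    [0.4, 0, 0, 0, 0]
  ]
}}

```text
time: 18.05
tool_pos: [0.6228, 0.0056, 0.0444]
tool_rot: [3.141, 0.0, 1.572]
contact_force: [-0.1, -0.6, 0.3]
opening: 0.0484
```

Call:
{"name": "step_arm", "arguments": {
  "series": [
    [0.3, 0, 0, 0, 0],
    [0.3, 0, 0, 0, 0],
    [0.2, 0, 0, 0, 0],
    [0.2, 0, 0, 0, 0],
    [0, 0, 0, 0, 0],
    [0, 0, 0, 0, 0],
    [0, 0, 0, 0, 0]
  ]
}}

```text
time: 18.75
tool_pos: [0.6227, 0.0056, 0.0442]
tool_rot: [3.141, 0.0, 1.572]
contact_force: [0.9, -0.5, 0.3]
opening: 0.0321
```

Call:
{"name": "step_arm", "arguments": {
  "series": [
    [0, 0, 0, 0, 0],
    [0, 0, 0, 0.15, 0],
    [0, 0, 0, 0.15, 0],
    [0, 0, 0, 0.2, 0],
    [0, 0, 0, 0.3, 0],
    [0, 0, 0, 0.4, 0],
    [0, 0, 0, 0.5, 0],
    [0, 0, 0, 0.5, 0],
    [0, 0, 0, 0, 0]
  ]
}}

```text
time: 19.65
tool_pos: [0.6241, 0.0055, 0.102]
tool_rot: [3.137, 0.0, 1.572]
contact_force: [0.3, -0.6, -0.8]
opening: 0.0319
```

```bash
python3 - <<'E'
from look import *
print(np.round(sensors.observe()["tool_pos"],4),sensors.observe()["opening"])
c,w=look("wrist","w8")
c,w=look("scene","s8")
cv2.imwrite("pics/s8z.png",cv2.resize(c["pixels"][150:300,230:430],None,fx=4,fy=4))
E
```

```text
[0.6241 0.0055 0.102 ] 0.031905135927188875
```

View pics/w8.png

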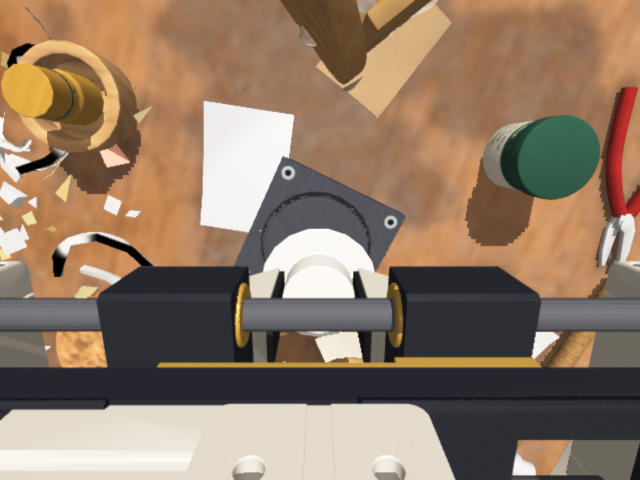

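View pics/s8z.png

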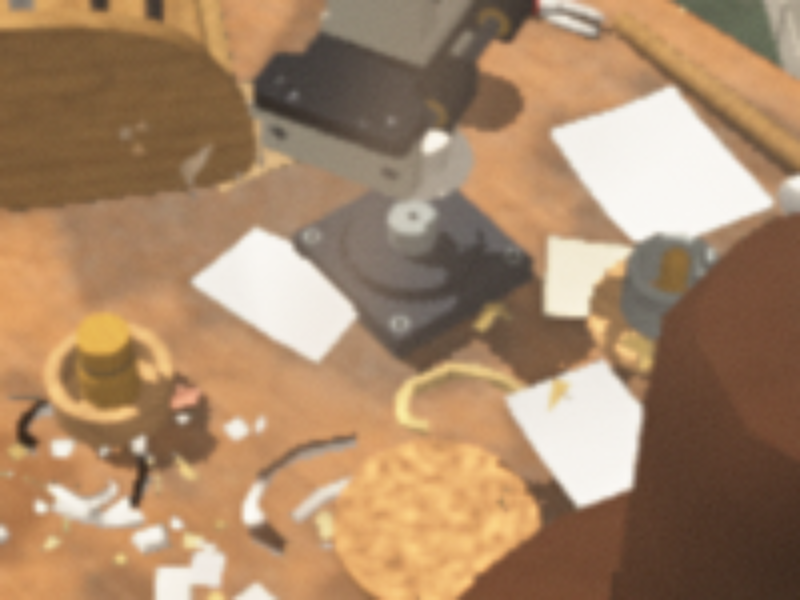

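The silver cup is held level and the punch is still in the bolster. Moving gently to the mat.

Call:
{"name": "step_arm", "arguments": {
  "series": [
    [0, -0.35, -0.2, 0, 0],
    [0, -0.7, -0.4, 0, 0],
    [0, -0.7, -0.4, 0, 0],
    [0, -0.7, -0.4, 0, 0],
    [0, -0.7, -0.4, 0, 0],
    [0, -0.7, -0.4, 0, 0],
    [0, -0.7, -0.4, 0, 0],
    [0, -0.7, -0.4, 0, 0],
    [0, -0.45, -0.25, 0, 0],
    [0, 0, 0, 0, 0],
    [0, 0, 0, 0, 0]
  ]
}}

```text
time: 20.85
tool_pos: [0.4805, -0.0758, 0.0993]
tool_rot: [3.141, 0.0, 1.571]
contact_force: [-0.3, 0.2, -0.3]
opening: 0.0319
```

Call:
{"name": "step_arm", "arguments": {
  "series": [
    [0, 0, 0, -0.4, 0],
    [0, 0, 0, -0.5, 0],
    [0, 0, 0, -0.5, 0],
    [0, 0, 0, -0.5, 0],
    [0, 0, 0, -0.3, 0],
    [0, 0, 0, -0.2, 0],
    [0, 0, 0, 0, 0],
    [0, 0, 0, 0, 0]
  ]
}}

```text
time: 21.65
tool_pos: [0.4805, -0.0757, 0.0394]
tool_rot: [3.141, 0.0, 1.572]
contact_force: [0.1, -0.1, -0.8]
opening: 0.032
```

Call:
{"name": "step_arm", "arguments": {
  "series": [
    [0, 0, 0, -0.15, 0],
    [0, 0, 0, -0.08, 0],
    [0, 0, 0, -0.05, 0],
    [0, 0, 0, 0, 0],
    [0, 0, 0, 0, 0]
  ]
}}

```text
time: 22.15
tool_pos: [0.4803, -0.0757, 0.0323]
tool_rot: [3.141, 0.0, 1.572]
contact_force: [-0.8, -0.1, -0.2]
opening: 0.0323
```

Call:
{"name": "step_arm", "arguments": {
  "series": [
    [0, 0, 0, -0.03, 0],
    [0, 0, 0, 0, 0],
    [0, 0, 0, 0, 0]
  ]
}}

```text
time: 22.45
tool_pos: [0.4803, -0.0757, 0.0321]
tool_rot: [3.141, 0.0, 1.572]
contact_force: [-1.7, 1.4, 5.3]
opening: 0.0321
```

Contact with the cork. Releasing slowly.

Call:
{"name": "step_arm", "arguments": {
  "series": [
    [0.42, 0, 0, 0, 0],
    [0.5, 0, 0, 0, 0],
    [0.6, 0, 0, 0, 0],
    [0.8, 0, 0, 0, 0],
    [1, 0, 0, 0, 0],
    [1, 0, 0, 0.4, 0],
    [1, 0, 0, 1, 0],
    [1, 0, 0, 1, 0],
    [1, 0, 0, 1, 0],
    [1, 0, 0, 1, 0],
    [1, 0, 0, 1, 0],
    [1, 0, 0, 0.6, 0]
  ]
}}

```text
time: 23.65
tool_pos: [0.4808, -0.0758, 0.1842]
tool_rot: [3.138, 0.001, 1.572]
contact_force: [0.1, -0.5, -0.0]
opening: 0.0916
```

```bash
python3 - <<'E'
from look import *
print(np.round(sensors.observe()["tool_pos"],4))
c,w=look("wrist","w9")
print("cup",blob(w,.025,.035,(.48,-.075),.04))
c,w=look("top","t9")
print("cup top",blob(w,.025,.035,(.48,-.075),.04))
print("hub",blob(w,.032,.045,(.624,.007),.03))
print("tray",blob(w,.0133,.02,(.414,.265),.06))
E
```

```text
[ 0.4808 -0.0758  0.1842]
cup {'n': 1088, 'mec': array([ 0.4809, -0.0751,  0.0322]), 'ell': array([ 0.4809, -0.075 ,  0.0313,  0.0318]), 'mean': array([ 0.4808, -0.0746,  0.0296])}
cup top None
hub {'n': 141, 'mec': array([0.6249, 0.0074, 0.0248]), 'ell': array([0.6249, 0.0073, 0.0234, 0.0242]), 'mean': array([0.6247, 0.0074, 0.0391])}
tray {'n': 489, 'mec': array([0.4149, 0.2656, 0.1   ]), 'ell': array([0.4146, 0.2654, 0.098 , 0.099 ]), 'mean': array([0.4145, 0.2671, 0.0161])}
```

View pics/w9.png

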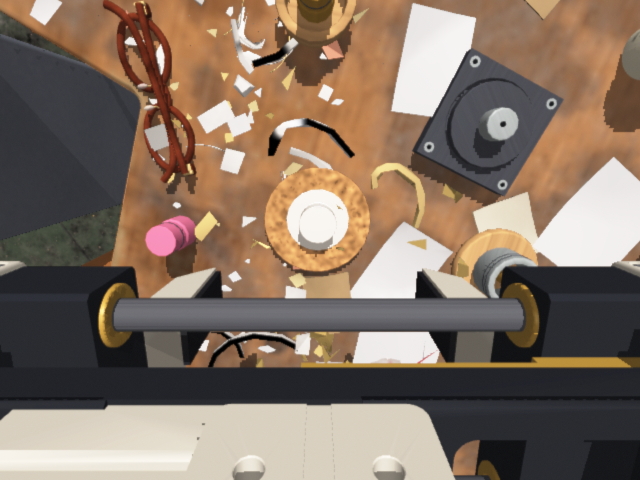

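The silver lies level in the middle of the mat at (0.481, -0.075). Last is the punch, gripped by its hub.

Call:
{"name": "step_arm", "arguments": {
  "series": [
    [1, 0.95, 0.55, 0, 0],
    [1, 0.95, 0.55, 0, 0],
    [1, 0.95, 0.55, 0, 0],
    [1, 0.95, 0.55, 0, 0],
    [1, 0.95, 0.55, 0, 0],
    [1, 0.95, 0.55, 0, 0],
    [1, 0, 0, -1, 0],
    [1, 0, 0, -1, 0],
    [1, 0, 0, -1, 0],
    [1, 0, 0, -1, 0],
    [1, 0, 0, -0.8, 0],
    [1, 0, 0, 0, 0]
  ],
  "squeeze": 40
}}

```text
time: 24.95
tool_pos: [0.62, 0.0071, 0.0576]
tool_rot: [-3.134, -0.001, 1.572]
contact_force: [0.6, -0.2, 0.0]
opening: 0.0913
```

Call:
{"name": "step_arm", "arguments": {
  "series": [
    [1, 0, 0, 0, 0],
    [1, 0, 0, 0, 0]
  ]
}}

```text
time: 25.15
tool_pos: [0.6234, 0.0068, 0.0626]
tool_rot: [3.14, 0.0, 1.572]
contact_force: [0.0, -0.2, 0.6]
opening: 0.0919
```

```bash
python3 - <<'E'
from look import *
print(np.round(sensors.observe()["tool_pos"],4))
c,w=look("wrist","w10")
print("hub",blob(w,.032,.045,(.624,.007),.03))
E
```

```text
[0.6234 0.0068 0.0626]
hub {'n': 1694, 'mec': array([0.6227, 0.0064, 0.0251]), 'ell': array([0.6228, 0.0071, 0.0225, 0.025 ]), 'mean': array([0.6228, 0.0088, 0.0382])}
```

View pics/w10.png

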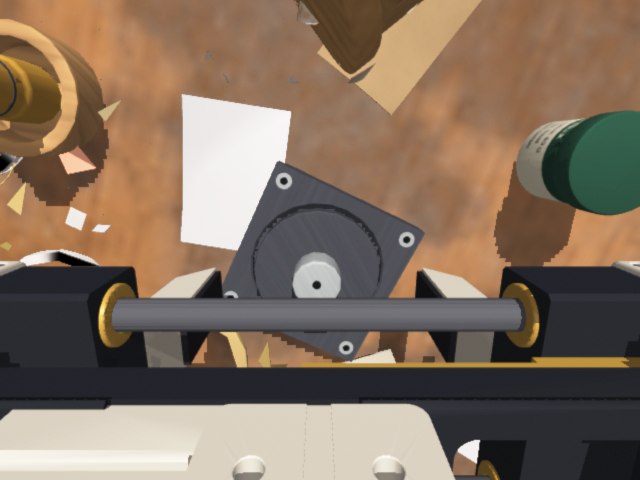

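The hub is centred between the jaws at about (317,283).

Call:
{"name": "step_arm", "arguments": {
  "series": [
    [1, -0.02, 0, -0.4, 0],
    [1, 0, 0, -0.3, 0],
    [1, 0, 0, -0.1, 0],
    [0.6, 0, 0, 0, 0],
    [0.4, 0, 0, 0, 0],
    [0.4, 0, 0, 0, 0],
    [0.3, 0, 0, 0, 0],
    [0.3, 0, 0, 0, 0],
    [0.2, 0, 0, 0, 0],
    [0, 0, 0, 0, 0],
    [0, 0, 0, 0, 0],
    [0, 0, 0, 0, 0]
  ]
}}

```text
time: 26.4
tool_pos: [0.6223, 0.0068, 0.0415]
tool_rot: [3.141, 0.0, 1.572]
contact_force: [0.2, 0.5, -0.4]
opening: 0.0247
```

Call:
{"name": "step_arm", "arguments": {
  "series": [
    [0, 0, 0, 0, 0],
    [0, 0, 0, 0, 0],
    [0, 0, 0, 0, 0],
    [0, 0, 0, 0, 0]
  ]
}}

```text
time: 26.8
tool_pos: [0.6223, 0.0068, 0.0415]
tool_rot: [3.141, 0.0, 1.572]
contact_force: [-0.5, -0.1, -0.0]
opening: 0.0236
```

Call:
{"name": "step_arm", "arguments": {
  "series": [
    [0, 0, 0, 0.15, 0],
    [0, 0, 0, 0.15, 0],
    [0, 0, 0, 0.2, 0],
    [0, 0, 0, 0.4, 0],
    [0, 0, 0, 0.8, 0],
    [0, 0, 0, 1, 0],
    [0, 0, 0, 1, 0],
    [0, 0, 0, 0, 0]
  ]
}}

```text
time: 27.6
tool_pos: [0.6244, 0.0066, 0.1386]
tool_rot: [3.133, 0.001, 1.572]
contact_force: [0.9, -0.0, -1.8]
opening: 0.0238
```

```bash
python3 - <<'E'
from look import *
print(np.round(sensors.observe()["tool_pos"],4),sensors.observe()["opening"])
c,w=look("scene","s11")
cv2.imwrite("pics/s11z.png",cv2.resize(c["pixels"][100:300,130:380],None,fx=3,fy=3))
w=world(dict(np.load("top0.npz")))
p=w[60:230,110:270].reshape(-1,3); p=p[p[:,2]>.05]; p=p[p[:,0]<.62]
print(p[np.argsort(p[:,0])][:6].round(3))
for h in (.1,.15,.18): q=p[p[:,2]>h]; print(h,q[np.argsort(q[:,0])][0].round(3))
E
```

```text
[0.6244 0.0066 0.1386] 0.02383131146343275
[[0.552 0.225 0.064]
 [0.552 0.225 0.08 ]
 [0.552 0.224 0.062]
 [0.553 0.226 0.093]
 [0.553 0.224 0.077]
 [0.553 0.224 0.092]]
0.1 [0.553 0.224 0.107]
0.15 [0.59  0.22  0.192]
0.18 [0.59  0.22  0.192]
```

View pics/s11z.png

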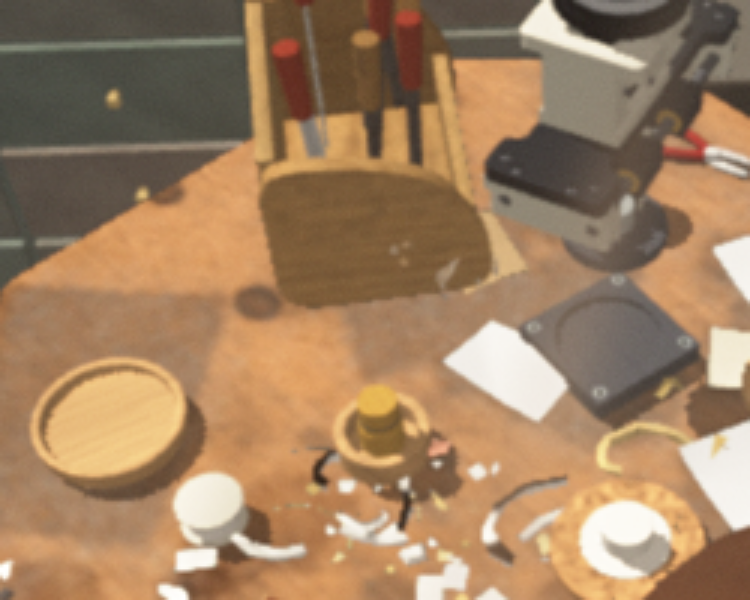

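The punch is out of the bolster and hangs upright. I'll carry it forward of the caddy to the tray.

Call:
{"name": "step_arm", "arguments": {
  "series": [
    [0, -0.5, 0, 0.3, 0],
    [0, -0.9, 0, 0.4, 0],
    [0, -0.9, 0, 0.4, 0],
    [0, -0.9, 0, 0.4, 0],
    [0, -0.9, 0.2, 0, 0],
    [0, -0.9, 0.5, 0, 0],
    [0, -0.9, 0.8, 0, 0],
    [0, -0.9, 0.8, 0, 0],
    [0, -0.9, 0.8, 0, 0],
    [0, -0.5, 0.8, 0, 0],
    [0, 0, 0.8, 0, 0],
    [0, 0, 0.8, 0, 0]
  ]
}}

```text
time: 28.85
tool_pos: [0.416, 0.145, 0.1706]
tool_rot: [-3.14, 0.0, 1.572]
contact_force: [0.4, 0.4, -2.1]
opening: 0.0235
```

Call:
{"name": "step_arm", "arguments": {
  "series": [
    [0, 0, 0.8, 0, 0],
    [0, 0, 0.8, 0, 0],
    [0, 0, 0.8, 0, 0],
    [0, 0, 0.8, 0, 0],
    [0, 0, 0.7, 0, 0],
    [0, 0, 0, 0, 0],
    [0, 0, 0, 0, 0],
    [0, 0, 0, 0, 0]
  ]
}}

```text
time: 29.65
tool_pos: [0.4169, 0.241, 0.1709]
tool_rot: [-3.14, 0.001, 1.571]
contact_force: [0.5, -0.3, -2.2]
opening: 0.0232
```

```bash
python3 - <<'E'
from look import *
print(np.round(sensors.observe()["tool_pos"],4),sensors.observe()["opening"])
c,w=look("wrist","w12")
print("tray rim",blob(w,.0133,.02,(.413,.265),.055),"floor",blob(w,.006,.0133,(.413,.265),.046))
c,w=look("scene","s12")
cv2.imwrite("pics/s12z.png",cv2.resize(c["pixels"][100:300,100:350],None,fx=3,fy=3))
E
```

```text
[0.4169 0.241  0.1709] 0.023241782749763434
tray rim {'n': 1840, 'mec': array([0.4125, 0.265 , 0.0992]), 'ell': array([0.4124, 0.265 , 0.0985, 0.0987]), 'mean': array([0.411 , 0.2827, 0.0153])} floor {'n': 6695, 'mec': array([0.4122, 0.2648, 0.0883]), 'ell': array([0.4123, 0.265 , 0.0866, 0.0875]), 'mean': array([0.4119, 0.2733, 0.0098])}
```

View pics/w12.png

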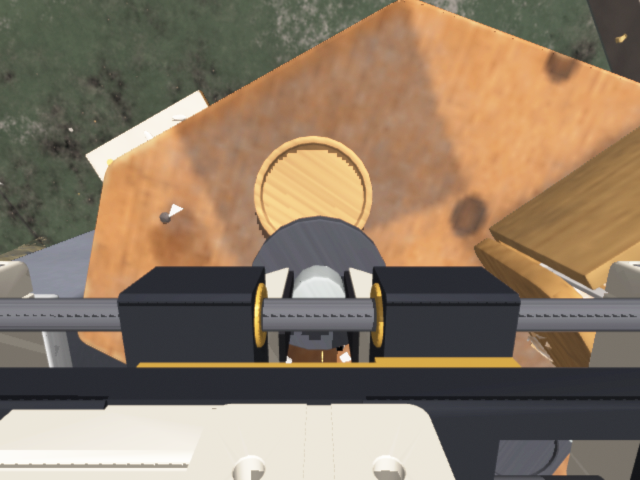

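View pics/s12z.png

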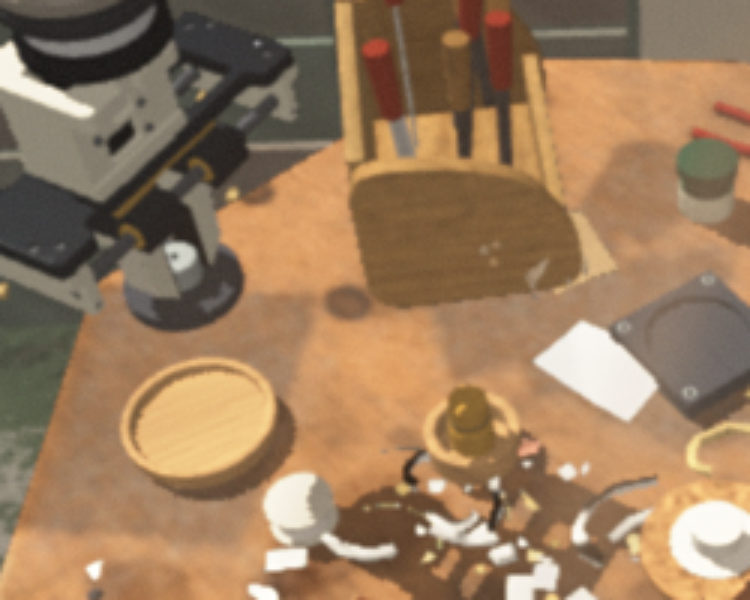

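The tray centre is (0.4124, 0.265) and the punch hangs upright, needing about -4.5 mm in x and +24 mm in y.

Call:
{"name": "step_arm", "arguments": {
  "series": [
    [0, -0.1, 0.48, 0, 0],
    [0, -0.08, 0.48, 0, 0],
    [0, 0, 0, -0.5, 0],
    [0, 0, 0, -1, 0],
    [0, 0, 0, -1, 0],
    [0, 0, 0, -1, 0],
    [0, 0, 0, -0.8, 0],
    [0, 0, 0, -0.5, 0],
    [0, 0, 0, 0, 0],
    [0, 0, 0, 0, 0],
    [0, 0, 0, 0, 0]
  ]
}}

```text
time: 30.85
tool_pos: [0.4132, 0.2664, 0.0523]
tool_rot: [3.14, -0.001, 1.572]
contact_force: [0.3, 0.4, -1.6]
opening: 0.0235
```

Call:
{"name": "step_arm", "arguments": {
  "series": [
    [0, -0.02, -0.04, -0.2, 0],
    [0, 0, 0, -0.15, 0],
    [0, 0, 0, -0.1, 0],
    [0, 0, 0, -0.04, 0],
    [0, 0, 0, 0, 0],
    [0, 0, 0, 0, 0]
  ]
}}

```text
time: 31.45
tool_pos: [0.4121, 0.2647, 0.0394]
tool_rot: [-3.141, 0.0, 1.572]
contact_force: [-2.2, 0.1, 2.8]
opening: 0.0237
```

Call:
{"name": "step_arm", "arguments": {
  "series": [
    [0.4, 0, 0, 0, 0],
    [0.5, 0, 0, 0, 0],
    [0.6, 0, 0, 0, 0],
    [0.8, 0, 0, 0, 0],
    [0.8, 0, 0, 0.4, 0],
    [0.8, 0, 0, 1, 0],
    [1, 0, 0, 1, 0],
    [1, 0, 0, 1, 0],
    [1, 0, 0, 1, 0],
    [1, 0, 0, 1, 0],
    [1, 0, 0, 1, 0],
    [1, 0, 0, 0, 0]
  ]
}}

```text
time: 32.65
tool_pos: [0.4138, 0.2656, 0.2032]
tool_rot: [3.135, -0.003, 1.572]
contact_force: [0.1, -0.4, 0.5]
opening: 0.0917
```

```bash
python3 - <<'E'
from look import *
print(np.round(sensors.observe()["tool_pos"],4))
c,w=look("wrist","w13")
print("hub",blob(w,.03,.045,(.412,.265),.03),"foot",blob(w,.0175,.0235,(.412,.265),.05))
c,w=look("top","t13")
cv2.imwrite("pics/t13z.png",cv2.resize(c["pixels"][100:340,120:440],None,fx=2.4,fy=2.4))
print("plug",blob(w,.044,.06,(.48,.098),.03)); print("ring",blob(w,.037,.049,(.65,-.122),.04))
print("silver",blob(w,.025,.035,(.48,-.075),.03)); print("spool",blob(w,.015,.03,(.386,.165),.04))
E
```

```text
[0.4138 0.2656 0.2032]
hub {'n': 604, 'mec': array([0.4125, 0.2643, 0.025 ]), 'ell': array([0.4126, 0.2642, 0.0241, 0.0244]), 'mean': array([0.4125, 0.2648, 0.0363])} foot {'n': 3410, 'mec': array([0.4124, 0.2641, 0.0679]), 'ell': array([0.4126, 0.2641, 0.0671, 0.0673]), 'mean': array([0.4126, 0.2654, 0.0196])}
plug {'n': 159, 'mec': array([0.4816, 0.0986, 0.026 ]), 'ell': array([0.4815, 0.0984, 0.0244, 0.0254]), 'mean': array([0.4814, 0.0984, 0.0522])}
ring {'n': 243, 'mec': array([ 0.6503, -0.1214,  0.0477]), 'ell': array([ 0.6501, -0.1217,  0.0462,  0.0465]), 'mean': array([ 0.6496, -0.1217,  0.0437])}
silver {'n': 226, 'mec': array([ 0.4831, -0.074 ,  0.0318]), 'ell': array([ 0.4828, -0.074 ,  0.0306,  0.031 ]), 'mean': array([ 0.4831, -0.0739,  0.0302])}
spool {'n': 401, 'mec': array([0.3859, 0.165 , 0.0425]), 'ell': array([0.3858, 0.1649, 0.0408, 0.0417]), 'mean': array([0.3857, 0.1648, 0.022 ])}
```

View pics/w13.png

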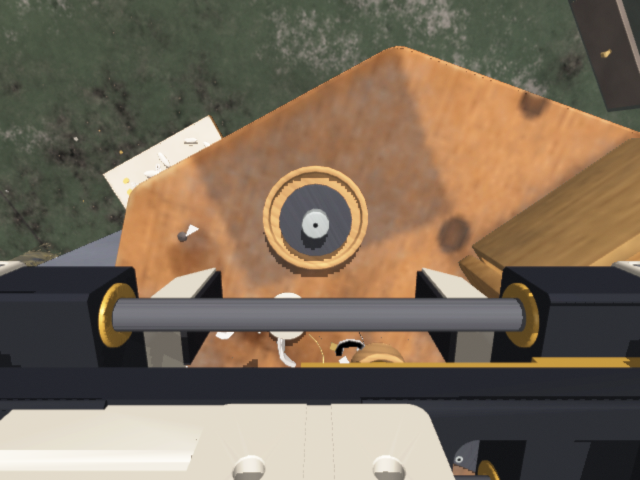

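View pics/t13z.png

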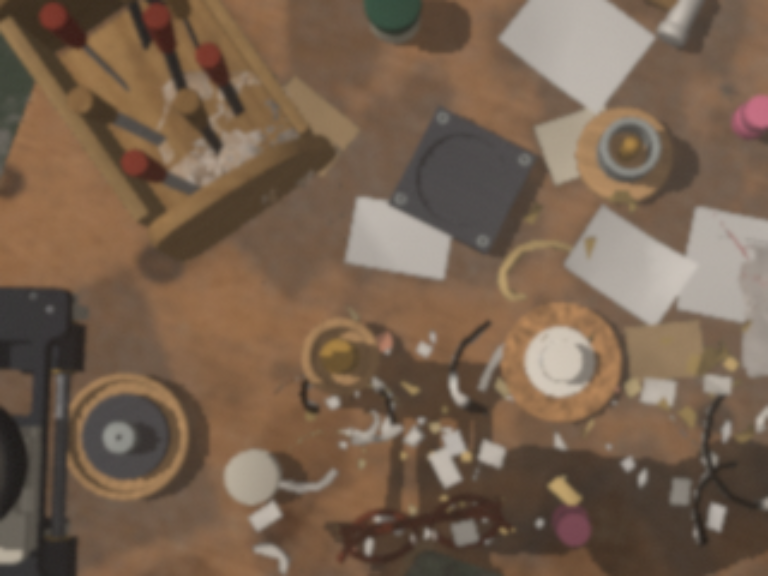

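All four parts are in place and released, the spool hasn't moved, and the hand is clear. Handing in.

```bash
python3 -c "
from cell import hand_in
print(hand_in())"
```

```text
the job is handed in; nothing more can be done
None
```

I took the stack apart from the top down, put all four parts in their places and handed the job in at about 33 s. No verdict was reported.

My last camera checks showed:
- **Plug:** upright in the small cup, within about 1 mm of its centre, top at z 52 mm as expected.
- **Die ring:** flat on the disc round the post, within about 1 mm of its centre.
- **Silver cup:** level and rim down, about 1 mm from the middle of the cork mat.
- **Punch:** flat on the floor of the tray, about 1 mm off centre.
- **Solder spool:** within 0.3 mm of where it started.
- **Gripper:** open and raised about 0.2 m above the tray, with contact force at noise level.

The cameras disagreed by about 2 mm in x, which is within the stated calibration. I used the wrist camera's values for positioning. No check failed.

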